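Put the next layer on the drying stack

ROBOT

A 7-joint arm with a two-finger parallel gripper is mounted at the origin on the work surface. World frame = base frame: x ahead of the robot, y to its left, z up, the work surface at z = 0. Lengths are in m, angles in degrees, forces in N, time in s.
With the tool pointing down it reaches from about 0.35 to 0.9 m from the base axis. Payload 7.2 kg.
Tool frame: the origin (TCP) lies midway between the tips of the shut fingers; the grasp point (between the pads) lies 19 mm behind it (env.pinch_z is the y of the grasp point in the tool frame, in m); y points along the fingers, z is the direction in which the jaws open and shut, and the axes are right-handed (so a half turn about y gives the same grasp; the last joint's range is limited). The gripper opens to 88 mm and grips with 3 to 60 N. Pads are 20 mm wide; open, the fingers measure 115 mm over their backs; the gripper's body (75 mm by 178 mm) begins 61 mm behind the grasp point.
Start: joints at [72.697, 23.554, -0.728, 91.456, 0.321, 64.991, -4.71], TCP at [0.145, -0.608, 0.223] pointing down, gripper open.
Joint ranges: [-169.25, 169.25], [-16.82, 113.86], [-84.01, 82.57], [7.8, 145.47], [-59.2, 239.2], [7.22, 106.19], [-163.78, 163.78]. Speed limits (degrees/s): [136.94, 136.94, 172.46, 172.46, 180, 180, 180].

INTERFACE

Orientations are given as a 3x3 rotation matrix whose columns are the frame's x, y, z axes.
In Python, from cell import env gives the robot as it stands.
- The arm moves only by the tool servo_tool, never from a script. Its argument "increments" is one flat list of numbers, 5 for each row, row after row: the closure, from 0 (fully open) to 1 (shut), then the shift along the tool's x, y, z in m, then the turn about the tool's y in degrees. In form: [jaw, x, y, z, spin, jaw, x, y, z, spin, ...]. A call has 1 to 12 rows; each row shifts and turns the commanded pose from where the row before left it, along the tool's axes as they then stand; what a row does not reach is not made up. A row lasts 1/8 s, in which the tool goes at most 62.5 mm and 10.7 degrees, less where a joint would pass 70% of its speed; a pose out of reach is approached as far as the arm can. A call with a gripper value outside its range is refused whole. The fingers move at their own pace and stop on an object; the grip force is fixed at half the most. Time passes only in rows, so rows that do not move let the fingers close. It gives the time, the measured TCP pose, the force and the opening at its end, in the units of the state.
- env.get_state(): the state, without advancing time (a new reading comes with each control period).
- env.read_camera(name): name is "side" or "top"; returns the picture (384x512x3 uint8, red, green, blue); there is no depth.
- env.get_calibration(name): a dict with "fx", "fy", "cx", "cy" (pixels), "eye" and "orientation" of the camera in the world. Camera axes: x right, y down, z forward; pixel columns grow to the right and rows downward; lengths in m; the calibration is good to about 2 mm. A picture is of the moment at which its call begins. get_calibration takes no time and is no camera call.
- env.close_job(): hands the job in, once; it reports no verdict.
The state is a dict: "clock": time; "qpos": joint angles; "dq": joint speeds; "joint_efforts": joint torques, N m; "position": TCP position; "eef_rot": TCP orientation; "force": force on the tool from outside, world axes, zero at the start; "wrist_torque": the same for the moment, N m; "opening": finger opening in m.
Only numpy, scipy, OpenCV 4.12 (cv2) and the standard library are available. Lean on these libraries where they do the work, as an engineer would, in place of code of your own. Each camera call takes 0.05 s, during which the arm holds its last target. There are 200 camera calls.

TASK

Build the next layer of the small stack of drying timber, so that air can pass between the layers: lay the green and the yellow stick across the two bottom boards, one directly above each grey bearer (either stick at either end), then lay the loose pale board squarely above the pale bottom board and the loose dark board squarely above the dark one, and last put the steel plate centrally on top, its red handle up and running the same way as the boards, so that it presses on both. Leave the glue bottle and the try square where they are.

Things in the scene. Friction and masses are not known exactly. Their poses are not given: they have to be found in the camera images.
- bearers: Foot of the stack, fixed: two parallel grey-painted bars 24 wide x 22 high x 170 mm long, lying on the bench 120 mm apart centre to centre. Origin midway between them at bench height; the bars run along its y axis, their centres at x = +60 and -60 mm. The bottom boards lie on them along the x axis, side by side, centred at y = +40 and -40 mm (which is pale and which dark varies); the bars stick out 22 mm beyond the boards at both ends.
- low_pale: Pale bottom board, 200 x 46 x 20 mm, fixed flat on the bearers and centred along them. Origin at the centre of its underside (22 mm above the bench), x along its length; its top is 42 mm above the bench. There is a 34 mm gap between it and the dark bottom board.
- low_dark: Dark bottom board, 200 x 46 x 20 mm, fixed flat on the bearers. Origin at the centre of its underside (22 mm above the bench), x along its length; its top is 42 mm above the bench.
- stick_green_mid (a point): Loose green-painted spacer stick (sticker), 136 x 22 x 22 mm, 45 g, lying flat on the bench. Point at its centre, 11 mm above its underside; x along its length.
- stick_yellow_mid (a point): Loose yellow-painted spacer stick (sticker), 136 x 22 x 22 mm, 45 g, lying flat on the bench. Point at its centre, 11 mm above its underside; x along its length.
- board_pale_mid (a point): Loose pale board, 200 x 46 x 20 mm, about 0.11 kg, lying flat on the bench. Point at its centre, 10 mm above its underside; x along its length.
- board_dark_mid (a point): Loose dark board, 200 x 46 x 20 mm, about 0.11 kg, lying flat on the bench. Point at its centre, 10 mm above its underside; x along its length.
- plate_bar (a point): Loose steel weight plate, 150 x 110 x 5 mm, about 0.7 kg, with a red bar handle standing on its centre line: bar 90 mm long, 14 x 14 mm, on a post at each end, its underside 31 mm above the plate's top. Point at the middle of the bar, 43 mm above the plate's underside and over the plate's centre; x along the bar and along the plate's 150 mm side, z up.
- glue_mid (a point): Bystander: white glue bottle with blue label and orange cap, 56 mm across, 130 mm high, standing. Point at its centre, 65 mm up.
- square_mid (a point): Bystander: try square lying on the bench, dark wooden stock 110 x 22 x 18 mm, steel blade 165 x 30 mm at right angles. Point at the middle of the stock, 9 mm up; y along the stock, x along the blade (the blade lies at y = +40 mm).
Not all that is in view belongs to the job. Leave any pink or turquoise look-alike of the part that bears board_pale_mid alone.

How it is judged (in metres and radians):
On the way, in this order (a step that is already met when the one before it is completed fails the run):
1. both sticks lie across the bottom boards, one above each bearer, let go ((((x of stick_green_mid in the frame of bearers between 0.048 and 0.072 m and y of stick_green_mid in the frame of bearers between -0.015 and 0.015 m and z of stick_green_mid in the frame of bearers between 0.047 and 0.059 m and angle between the x axis of stick_green_mid and the y axis of bearers, either way round below 0.15 rad) and (x of stick_yellow_mid in the frame of bearers between -0.072 and -0.048 m and y of stick_yellow_mid in the frame of bearers between -0.015 and 0.015 m and z of stick_yellow_mid in the frame of bearers between 0.047 and 0.059 m and angle between the x axis of stick_yellow_mid and the y axis of bearers, either way round below 0.15 rad)) or ((x of stick_green_mid in the frame of bearers between -0.072 and -0.048 m and y of stick_green_mid in the frame of bearers between -0.015 and 0.015 m and z of stick_green_mid in the frame of bearers between 0.047 and 0.059 m and angle between the x axis of stick_green_mid and the y axis of bearers, either way round below 0.15 rad) and (x of stick_yellow_mid in the frame of bearers between 0.048 and 0.072 m and y of stick_yellow_mid in the frame of bearers between -0.015 and 0.015 m and z of stick_yellow_mid in the frame of bearers between 0.047 and 0.059 m and angle between the x axis of stick_yellow_mid and the y axis of bearers, either way round below 0.15 rad))) and contact force between the fingers and stick_green below 0.1 N and contact force between the fingers and stick_yellow below 0.1 N), for 0.2 s.
2. each loose board lies on the sticks above the bottom board of its own wood, let go (x of board_pale_mid in the frame of low_pale between -0.012 and 0.012 m and y of board_pale_mid in the frame of low_pale between -0.012 and 0.012 m and z of board_pale_mid in the frame of low_pale between 0.046 and 0.058 m and angle between the x axis of board_pale_mid and the x axis of low_pale, either way round below 0.12 rad and x of board_dark_mid in the frame of low_dark between -0.012 and 0.012 m and y of board_dark_mid in the frame of low_dark between -0.012 and 0.012 m and z of board_dark_mid in the frame of low_dark between 0.046 and 0.058 m and angle between the x axis of board_dark_mid and the x axis of low_dark, either way round below 0.12 rad and contact force between the fingers and board_pale below 0.1 N and contact force between the fingers and board_dark below 0.1 N), for 0.2 s.
3. the plate lies on top of both boards, central and level (x of plate_bar in the frame of bearers between -0.015 and 0.015 m and y of plate_bar in the frame of bearers between -0.015 and 0.015 m and z of plate_bar in the frame of bearers between 0.12 and 0.134 m and angle between the x axis of plate_bar and the x axis of bearers, either way round below 0.15 rad and angle between plate_bar's own z axis and vertical below 0.1 rad), for 0.2 s.
At the end, for the whole second after the job is handed in: A stick above each bearer (12 mm off its line, 15 mm along, 0.15 rad); each loose board on the sticks above the bottom board of its own wood (12 mm in length and width, 0.12 rad); the plate level on both boards, handle up, within 15 mm of the middle (0.15 rad); all let go and at rest (all of step 3 and (((x of stick_green_mid in the frame of bearers between 0.048 and 0.072 m and y of stick_green_mid in the frame of bearers between -0.015 and 0.015 m and z of stick_green_mid in the frame of bearers between 0.047 and 0.059 m and angle between the x axis of stick_green_mid and the y axis of bearers, either way round below 0.15 rad) and (x of stick_yellow_mid in the frame of bearers between -0.072 and -0.048 m and y of stick_yellow_mid in the frame of bearers between -0.015 and 0.015 m and z of stick_yellow_mid in the frame of bearers between 0.047 and 0.059 m and angle between the x axis of stick_yellow_mid and the y axis of bearers, either way round below 0.15 rad)) or ((x of stick_green_mid in the frame of bearers between -0.072 and -0.048 m and y of stick_green_mid in the frame of bearers between -0.015 and 0.015 m and z of stick_green_mid in the frame of bearers between 0.047 and 0.059 m and angle between the x axis of stick_green_mid and the y axis of bearers, either way round below 0.15 rad) and (x of stick_yellow_mid in the frame of bearers between 0.048 and 0.072 m and y of stick_yellow_mid in the frame of bearers between -0.015 and 0.015 m and z of stick_yellow_mid in the frame of bearers between 0.047 and 0.059 m and angle between the x axis of stick_yellow_mid and the y axis of bearers, either way round below 0.15 rad))) and x of board_pale_mid in the frame of low_pale between -0.012 and 0.012 m and y of board_pale_mid in the frame of low_pale between -0.012 and 0.012 m and z of board_pale_mid in the frame of low_pale between 0.046 and 0.058 m and angle between the x axis of board_pale_mid and the x axis of low_pale, either way round below 0.12 rad and x of board_dark_mid in the frame of low_dark between -0.012 and 0.012 m and y of board_dark_mid in the frame of low_dark between -0.012 and 0.012 m and z of board_dark_mid in the frame of low_dark between 0.046 and 0.058 m and angle between the x axis of board_dark_mid and the x axis of low_dark, either way round below 0.12 rad and linear speed of each of stick_green, stick_yellow, board_pale, board_dark, plate below 0.02 m/s); the robot touches nothing.
It fails at once if the glue bottle is moved more than 25 mm or knocked over (distance of glue_mid from where it was at the start of the episode above 0.025 m or angle between glue_mid's own z axis and vertical above 0.4 rad).
It fails at once if the try square is moved more than 25 mm (distance of square_mid from where it was at the start of the episode above 0.025 m).
It also fails if it takes over 125 s, if anything falls off the work surface, if the arm or the gripper's body presses on something with over 40 N, if the wrist force passes 120 N, or if a joint passes its speed limit or range.

## Working session

There is one attempt and no reset: what is moved stays moved. The work goes in short steps, Python scripts to look and compute and a tool call to move; the robot and the scene stay as the last step left them, time stands still between calls to the robot, and variables do not carry over. Pictures are saved under pics/ and viewed, about 12 in all and at most 16, crops included, and the job is handed in when it is done.

Besides the shell and the picture viewer there is one more tool, called in YAML: its name, and indented under it one key for each argument. servo_tool: Moves the arm, as the interface text tells. Its arguments: {"type":"object","properties":{"increments":{"type":"array","items":{"type":"number"}}},"required":["increments"]}

```bash
ls; mkdir -p pics; python3 - <<'E'
from cell import env
import cv2, numpy as np
for n in ("top","side"):
    cv2.imwrite(f"pics/{n}0.png", cv2.resize(env.read_camera(n)[...,::-1],None,fx=1.5,fy=1.5,interpolation=cv2.INTER_CUBIC)); print(n,env.get_calibration(n))
print(env.get_state(), env.pinch_z)
E
```

```text
pics
top {'fx': 488.64397112392584, 'fy': 488.64397112392584, 'cx': 253.28007114332, 'cy': 188.94211563296867, 'eye': array([0.30550952, 0.07779123, 1.45207535]), 'orientation': array([[-7.39868559e-04, -9.92136759e-01,  1.25156318e-01],
       [-9.99958474e-01,  1.87082465e-03,  8.91905489e-03],
       [-9.08306774e-03, -1.25144522e-01, -9.92096944e-01]])}
side {'fx': 387.9210815026738, 'fy': 387.9210815026738, 'cx': 253.88664637305303, 'cy': 198.13385359421508, 'eye': array([-0.12249969,  0.66859386,  1.08705036]), 'orientation': array([[-0.71416579, -0.54254533,  0.44228021],
       [-0.69993014,  0.56078516, -0.44228701],
       [-0.00806342, -0.62543151, -0.78023741]])}
{'clock': 0.1, 'qpos': array([72.69842073, 23.59545491, -0.72786065, 91.49825436,  0.3194186 ,
       64.98849563, -4.7088519 ]), 'dq': array([ 0.04515154, -0.11623652, -0.00115287, -0.07753283,  0.07337438,
        0.08955096,  0.0341918 ]), 'joint_efforts': array([ 2.30713718e-03, -5.89101076e+01,  6.43595383e-01, -2.91710114e+01,
       -5.37709671e-02,  1.44698139e-02,  2.37305795e-05]), 'position': array([ 0.1446442 , -0.60758169,  0.2219001 ]), 'eef_rot': array([[-9.72795281e-01, -4.00521670e-04,  2.31666099e-01],
       [-2.31666432e-01,  1.34102374e-03, -9.72794359e-01],
       [ 7.89554824e-05, -9.99999021e-01, -1.39732899e-03]]), 'force': array([ 0.12108263, -1.297152  ,  0.50864657]), 'wrist_torque': array([-0.03149989, -0.03132255,  0.01026296]), 'opening': 0.08774168663599745} -0.0187
```

View pics/top0.png

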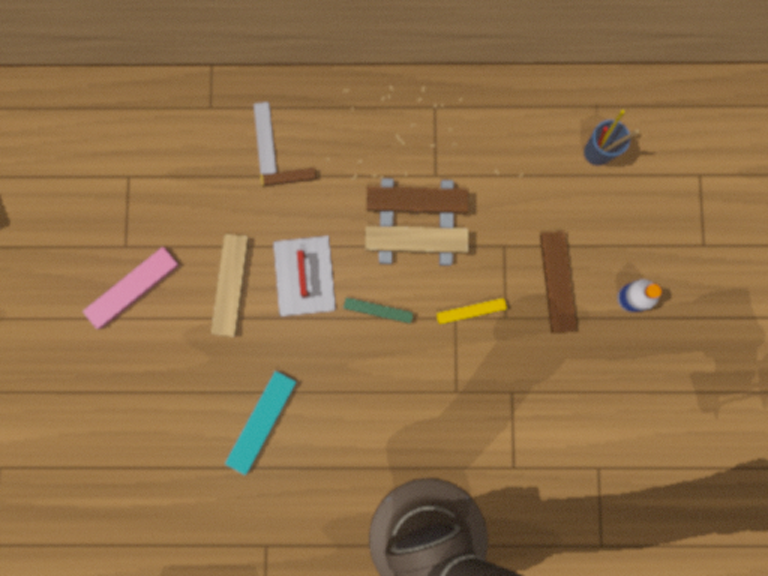

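View pics/side0.png

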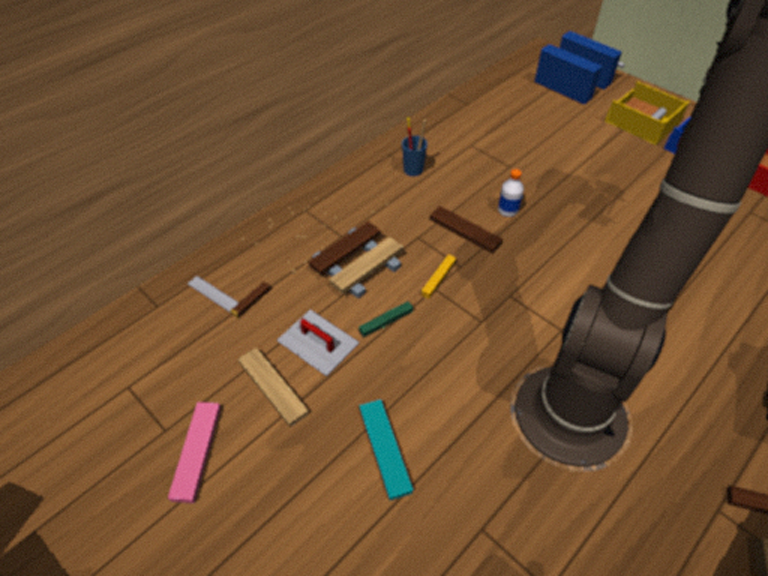

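Top view (1.5x): robot base at about (428,535). The stack is at (418,220), with the dark bottom board farther away (418,200) and the pale one nearer (417,239). Loose items are pale board (230,285), plate (305,275), green stick (379,310), yellow stick (472,310), dark board (559,282), bottle (640,295) and square (265,140). The pink and turquoise boards are look-alikes. Next I measure by segmenting views rectified at the heights of the top faces.

```bash
cat > h.py <<'E'
from cell import env
import cv2, numpy as np
def ray(n,u,v,z):
    c=env.get_calibration(n); d=c["orientation"]@np.array([(u-c["cx"])/c["fx"],(v-c["cy"])/c["fy"],1]); e=c["eye"]
    return (e+d*(z-e[2])/d[2])[:2]
def proj(n,P):
    c=env.get_calibration(n); p=c["orientation"].T@(np.array(P)-c["eye"]); return p[0]/p[2]*c["fx"]+c["cx"],p[1]/p[2]*c["fy"]+c["cy"]
X0,X1,Y0,Y1=0.35,0.85,-0.35,0.55   # rectified picture 1 mm/px: col=(Y1-y)*1000,row=(X1-x)*1000
def rect(n,img,z,x0=X0,x1=X1,y0=Y0,y1=Y1,s=1000):
    w,h=int(round((y1-y0)*s)),int(round((x1-x0)*s))
    W=[(x1,y1),(x1,y0),(x0,y0),(x0,y1)]
    src=np.float32([proj(n,(x,y,z)) for x,y in W]); dst=np.float32([(0,0),(w,0),(w,h),(0,h)])-.5
    return cv2.warpPerspective(img,cv2.getPerspectiveTransform(src,dst),(w,h),flags=cv2.INTER_CUBIC)
def seg(im,box,lo,hi,x1=X1,y1=Y1):
    """HSV mask inside world box (xmin,xmax,ymin,ymax); largest blob's minAreaRect -> x,y,long,short,angle of long axis from world x (deg)"""
    m=cv2.inRange(cv2.cvtColor(im,cv2.COLOR_RGB2HSV),lo,hi); k=np.zeros_like(m)
    a,b,c,d=box; k[int((x1-b)*1000):int((x1-a)*1000),int((y1-d)*1000):int((y1-c)*1000)]=1
    cs,_=cv2.findContours(m*k,cv2.RETR_EXTERNAL,cv2.CHAIN_APPROX_NONE); c=max(cs,key=cv2.contourArea)
    r=cv2.minAreaRect(c); P=cv2.boxPoints(r); e=P[1]-P[0]; f=P[2]-P[1]; l=e if np.hypot(*e)>np.hypot(*f) else f
    ang=np.degrees(np.arctan2(-l[0],-l[1])); ang=(ang+90)%180-90
    return np.round([x1-r[0][1]/1000,y1-r[0][0]/1000,max(r[1]),min(r[1]),ang],4),P.astype(int)
E
python3 - <<'E'
from h import *
img=env.read_camera("top"); out=rect("top",img,.021)
for p in [(230,285),(559,282),(417,239),(418,200),(379,310),(472,310),(302,273),(285,290),(240,420//1)]:
    u,v=p[0]/1.5,p[1]/1.5; print(p,ray("top",u,v,.02).round(3),cv2.cvtColor(img[int(v):int(v)+1,int(u):int(u)+1],cv2.COLOR_RGB2HSV)[0,0])
np.save("top.npy",img)
cv2.imwrite("pics/r1.png",cv2.resize(out[:,:,::-1],(800,444)))
E
```

```text
(230, 285) [0.484 0.386] [ 19  97 194]
(559, 282) [ 0.488 -0.261] [ 13 164 109]
(417, 239) [0.575 0.017] [ 19  99 188]
(418, 200) [0.654 0.014] [ 14 167 107]
(379, 310) [0.434 0.093] [ 69  78 118]
(472, 310) [ 0.433 -0.09 ] [ 25 255 214]
(302, 273) [0.507 0.245] [  3 180 176]
(285, 290) [0.473 0.278] [140   4 191]
(240, 420) [0.221 0.361] [ 16 127 162]
```

View pics/r1.png

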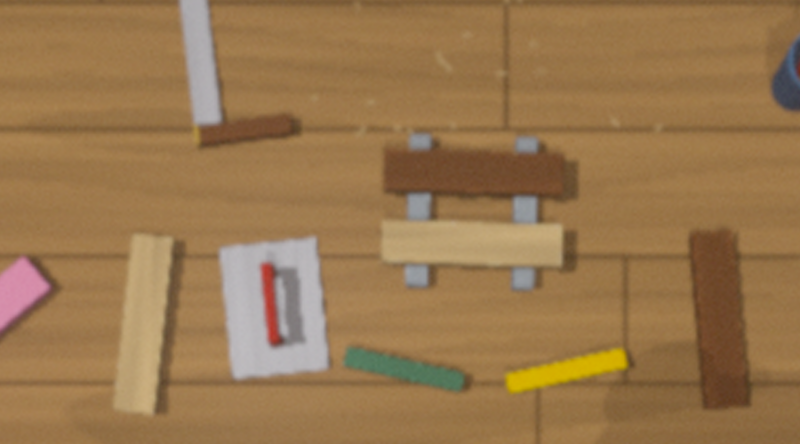

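The rectified view (0.89 px/mm) shows every part clearly, with no extra clutter near the stack. Now I segment each part at its own top height.

```bash
cat > meas.py <<'E'
from h import *
PALE=((15,50,165),(24,118,255)); DARK=((0,130,50),(16,255,138)); GRN=((55,50,40),(90,255,255)); YEL=((22,190,120),(32,255,255)); RED=((0,150,110),(8,255,255)); PLT=((90,0,90),(179,45,255)); GREY=((95,20,60),(125,110,200))
def go(items,img,save=None):
    vis=rect("top",img,.021).copy()
    for nm,z,box,col in items:
        r,P=seg(rect("top",img,z),box,*col); print(nm,r)
        cv2.polylines(vis,[P],1,(255,0,255),1)
    if save: cv2.imwrite(save,vis[:,:,::-1])
E
python3 - <<'E'
from meas import *
img=np.load("top.npy")
go([("green",.022,(.38,.5,.02,.17),GRN),("yellow",.022,(.38,.5,-.17,0),YEL),("pale",.02,(.36,.62,.34,.44),PALE),("dark",.02,(.36,.62,-.32,-.21),DARK),
("lowpale",.042,(.53,.62,-.12,.15),PALE),("lowdark",.042,(.62,.7,-.12,.15),DARK),("bar",.05,(.42,.58,.21,.28),RED),("plate",.005,(.4,.6,.16,.32),PLT),
("b1f",.022,(.67,.72,.05,.1),GREY),("b1n",.022,(.51,.56,.05,.12),GREY),("b2f",.022,(.67,.72,-.08,-.03),GREY),("b2n",.022,(.51,.56,-.08,-.02),GREY)],img,"pics/m1.png")
i=cv2.imread("pics/m1.png"); cv2.imwrite("pics/m1.png",i[100:480,100:900])
E
```

```text
green [4.343000e-01 9.540000e-02 1.323036e+02 1.979520e+01 7.714190e+01]
yellow [ 4.324000e-01 -8.670000e-02  1.398873e+02  2.579670e+01 -7.719570e+01]
pale [  0.4853   0.3911 203.3045  48.369   -6.3402]
dark [  0.4905  -0.2645 211.     109.       0.    ]
lowpale [5.731000e-01 2.160000e-02 2.024396e+02 4.711790e+01 8.845180e+01]
lowdark [ 6.555e-01  1.050e-02  2.170e+02  6.700e+01 -9.000e+01]
bar [ 0.5036  0.2419 85.7573 10.3498  5.4774]
plate [  0.5055   0.2434 146.6427 108.2628   5.3322]Traceback (most recent call last):
  File "<stdin>", line 3, in <module>
  File "meas.py", line 6, in go
    r,P=seg(rect("top",img,z),box,*col); print(nm,r)
        ~~~^^^^^^^^^^^^^^^^^^^^^^^^^^^^
  File "h.py", line 18, in seg
    cs,_=cv2.findContours(m*k,cv2.RETR_EXTERNAL,cv2.CHAIN_APPROX_NONE); c=max(cs,key=cv2.contourArea)
                                                                          ~~~^^^^^^^^^^^^^^^^^^^^^^^^
ValueError: max() iterable argument is empty
```

```bash
sed -i 's/DARK=((0,130,50),(16,255,138))/DARK=((0,148,40),(15,255,125))/; s/GREY=((95,20,60),(125,110,200))/GREY=((90,12,60),(140,130,220))/' meas.py; python3 - <<'E'
from meas import *
img=np.load("top.npy")
go([("green",.022,(.38,.5,.02,.17),GRN),("yellow",.022,(.38,.5,-.17,0),YEL),("pale",.02,(.36,.62,.34,.44),PALE),("dark",.02,(.36,.62,-.32,-.21),DARK),
("lowpale",.042,(.53,.62,-.12,.15),PALE),("lowdark",.042,(.62,.7,-.12,.15),DARK),("bar",.05,(.42,.58,.21,.28),RED),("plate",.005,(.4,.6,.16,.32),PLT),
("b1",.022,(.594,.625,.05,.12),GREY),("b2",.022,(.594,.625,-.08,-.02),GREY)],img,"pics/m1.png")
i=cv2.imread("pics/m1.png"); cv2.imwrite("pics/m1.png",i[100:480,100:900])
E
```

```text
green [4.343000e-01 9.540000e-02 1.323036e+02 1.979520e+01 7.714190e+01]
yellow [ 4.324000e-01 -8.670000e-02  1.398873e+02  2.579670e+01 -7.719570e+01]
pale [  0.4853   0.3911 203.3045  48.369   -6.3402]
dark [  0.4905  -0.2588 202.172   55.2982   4.3987]
lowpale [5.731000e-01 2.160000e-02 2.024396e+02 4.711790e+01 8.845180e+01]
lowdark [6.50500e-01 1.74000e-02 1.98481e+02 4.94858e+01 8.73575e+01]
bar [ 0.5036  0.2419 85.7573 10.3498  5.4774]
plate [  0.5055   0.2434 146.6427 108.2628   5.3322]
b1 [ 0.6165  0.0795 19.     17.      0.    ]
b2 [ 0.614  -0.0405 22.     19.      0.    ]
```

View pics/m1.png

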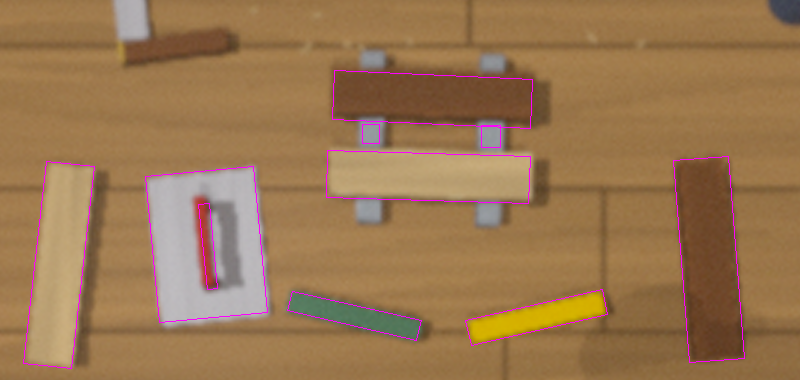

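Sizes fit the given ones: sticks about 136×22, boards about 200×46 and plate about 147×108 mm. The dark board's measured width includes a visible side face, so its centre is nearer y = -0.263. The stack centre is about (0.6127, 0.020) with the board axis at 88.2°, and the bearers measure 120 mm apart. I'll take the yellow stick first.

```bash
cat > plan.py <<'E'
import sys
from h import *
# usage: plan.py x y z jawangle ; translation in present tool axes, and in axes after the spin
def plan(x,y,z,a):
    s=env.get_state(); p=s["position"]; R=s["eef_rot"]; d=np.array([x,y,z])-p
    now=np.degrees(np.arctan2(R[1,2],R[0,2])); t=(a-now+90)%180-90; b=np.radians(now+t)
    R2=np.array([[np.sin(b),0,np.cos(b)],[-np.cos(b),0,np.sin(b)],[0,-1,0]])
    print("t %.2f q7 %.0f pos %s jaw %.1f open %.4f F %s"%(s["clock"],s["qpos"][6],p.round(4),now,s["opening"],s["force"].round(1)))
    print("before-spin",(R.T@d).round(4),"spin %.1f"%-t,"after-spin",(R2.T@d).round(4),"world",d.round(4))
if __name__=="__main__": plan(*map(float,sys.argv[1:5]))
E
python3 plan.py .432 -.087 .12 12.8
```

```text
t 0.15 q7 -5 pos [ 0.1447 -0.6077  0.222 ] jaw -76.6 open 0.0876 F [ 0.3  0.3 -0.1]
before-spin [-0.4002  0.1025 -0.4398] spin -89.4 after-spin [-0.4441  0.102   0.3955] world [ 0.2873  0.5207 -0.102 ]
```

servo_tool:
  increments: [0,-0.034,0,-0.037,0,0,-0.034,0,-0.037,0,0,-0.034,0,-0.037,0,0,-0.034,0,-0.037,0,0,-0.034,0,-0.037,0,0,-0.034,0,-0.037,0,0,-0.034,0,-0.037,0,0,-0.034,0,-0.037,0,0,-0.034,0,-0.037,0,0,-0.034,0,-0.037,0,0,-0.034,0,-0.037,0,0,-0.026,0,-0.033,0]

```text
clock: 1.65
position: [0.4326, -0.0855, 0.2227]
eef_rot: [[-0.973, 0.0, 0.232], [-0.232, 0.0, -0.973], [-0.0, -1.0, 0.0]]
force: [0.8, -0.4, 0.3]
opening: 0.0877
```

servo_tool:
  increments: [0,0,0.01,0,-10,0,0,0.01,0,-10,0,0,0.01,0,-10,0,0,0.01,0,-10,0,0,0.01,0,-10,0,0,0.01,0,-10,0,0,0.01,0,-10,0,0,0.01,0,-10,0,0,0.01,0,-9.4,0,0,0,0,0]

```text
clock: 2.9
position: [0.4313, -0.0873, 0.132]
eef_rot: [[0.22, -0.002, 0.975], [-0.975, 0.001, 0.22], [-0.001, -1.0, -0.001]]
force: [0.4, 0.5, -0.6]
opening: 0.0877
```

```bash
python3 plan.py .432 -.087 .005 12.8; python3 - <<'E'
from h import *
i=env.read_camera("side"); u,v=map(int,proj("side",(.432,-.087,.03))); print(u,v)
i=i[v-75:v+75,u-100:u+100]; cv2.imwrite("pics/s1.png",cv2.resize(i[...,::-1],None,fx=4,fy=4,interpolation=cv2.INTER_CUBIC))
E
```

```text
t 2.90 q7 5 pos [ 0.4313 -0.0873  0.132 ] jaw 12.7 open 0.0877 F [ 0.4  0.5 -0.6]
before-spin [0.     0.127  0.0009] spin -0.1 after-spin [-1.00e-04  1.27e-01  7.00e-04] world [ 0.0007  0.0003 -0.127 ]
292 180
```

View pics/s1.png

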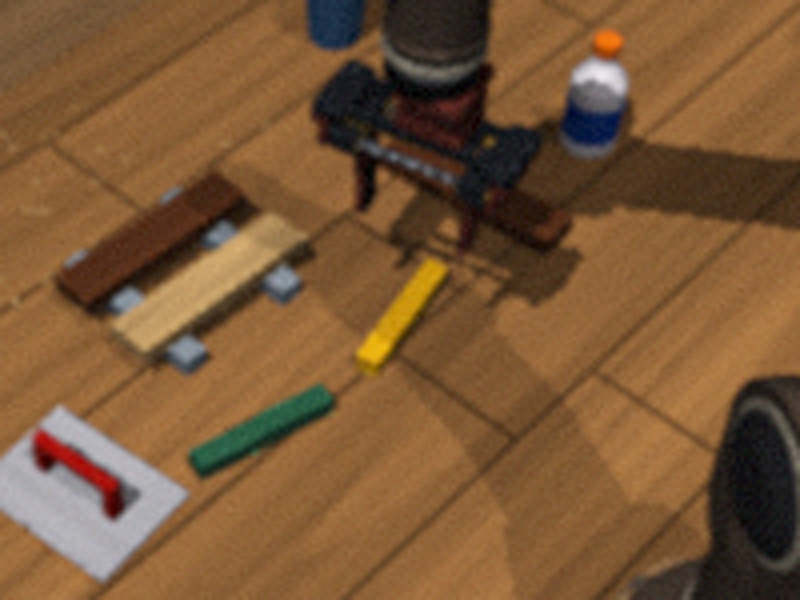

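The side view shows the open gripper above the yellow stick at (405,315), with the jaws across it. I descend and close.

servo_tool:
  increments: [0,0,0.03,0,0,0,0,0.03,0,0,0,0,0.03,0,0,0,0,0.02,0,0,0,0,0.01,0,0,0,0,0.007,0,0,0,0,0,0,0,1,0,0,0,0,1,0,0,0,0,1,0,0,0,0,1,0,0,0,0,1,0,0,0,0]

```text
clock: 4.45
position: [0.432, -0.0873, 0.0057]
eef_rot: [[0.221, 0.0, 0.975], [-0.975, -0.0, 0.221], [0.0, -1.0, 0.0]]
force: [-0.2, 0.0, -0.1]
opening: 0.041
```

servo_tool:
  increments: [1,0,0,0,0,1,0,0,0,0,1,0,-0.02,0,0,1,0,-0.04,0,0,1,0,-0.04,0,0,1,0,-0.03,0,0,1,0,0,0,0]

```text
clock: 5.32
position: [0.4332, -0.0877, 0.1374]
eef_rot: [[0.221, 0.004, 0.975], [-0.975, -0.002, 0.221], [0.002, -1.0, 0.003]]
force: [0.3, -0.5, -0.2]
opening: 0.0213
```

```bash
python3 plan.py .611 -.040 .047 88.2
```

```text
t 5.33 q7 5 pos [ 0.4332 -0.0877  0.1374] jaw 12.8 open 0.0213 F [ 0.3 -0.5 -0.2]
before-spin [-0.0075  0.091   0.1836] spin -75.4 after-spin [0.1762 0.0904 0.0532] world [ 0.1778  0.0477 -0.0904]
```

servo_tool:
  increments: [1,-0.0015,0,0.0367,0,1,-0.0015,0,0.0367,0,1,-0.0015,0,0.0367,0,1,-0.0015,0,0.0367,0,1,-0.0015,0,0.0367,0,1,0,0,0,-10,1,0,0,0,-10,1,0,0,0,-10,1,0,0,0,-10,1,0,0,0,-10,1,0,0,0,-10,1,0,0,0,-10]

```text
clock: 6.82
position: [0.6085, -0.0393, 0.1336]
eef_rot: [[0.993, -0.002, 0.12], [-0.12, 0.0, 0.993], [-0.002, -1.0, -0.0]]
force: [-0.5, -0.9, -0.6]
opening: 0.022
```

servo_tool:
  increments: [1,0,0.02,0,-5.4,1,0,0.02,0,0,1,0,0.01,0,0,1,0,0,0,0]

```text
clock: 7.32
position: [0.6086, -0.0392, 0.0844]
eef_rot: [[0.999, -0.002, 0.032], [-0.032, 0.0, 0.999], [-0.002, -1.0, 0.0]]
force: [-0.3, 0.7, 0.4]
opening: 0.022
```

```bash
python3 plan.py .611 -.040 .048 88.2; python3 - <<'E'
from h import *
i=env.read_camera("side"); u,v=map(int,proj("side",(.6,0,.06))); print(u,v)
i=i[v-60:v+60,u-80:u+80]; cv2.imwrite("pics/s2.png",cv2.resize(i[...,::-1],None,fx=5,fy=5,interpolation=cv2.INTER_CUBIC))
E
```

```text
t 7.33 q7 59 pos [ 0.6086 -0.0392  0.0844] jaw 88.2 open 0.0220 F [-0.3  0.7  0.4]
before-spin [ 0.0025  0.0364 -0.0008] spin -0.0 after-spin [ 0.0024  0.0364 -0.0007] world [ 0.0024 -0.0008 -0.0364]
243 164
```

View pics/s2.png

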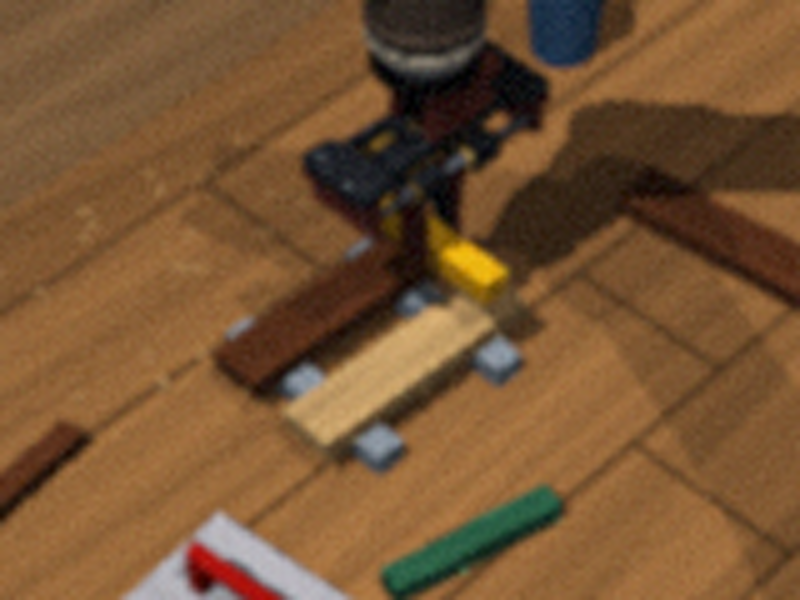

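The yellow stick is held square above the -y bearer end. I lower it, release and rise.

servo_tool:
  increments: [1,0.0024,0.016,-0.0007,0,1,0,0.012,0,0,1,0,0.008,0,0,1,0,0,0,0,1,0,0,0,0,0.4,0,0,0,0,0.4,0,0,0,0,0.4,0,0,0,0,0.4,0,0,0,0,0.4,0,0,0,0]

```text
clock: 8.62
position: [0.6116, -0.0401, 0.0497]
eef_rot: [[1.0, 0.0, 0.031], [-0.031, -0.0, 1.0], [0.0, -1.0, -0.0]]
force: [0.7, -0.4, -0.4]
opening: 0.0524
```

servo_tool:
  increments: [0.4,0,-0.03,0,0,0,0,-0.04,0,0,0,0,-0.04,0,0,0,0,0,0,0]

```text
clock: 9.12
position: [0.6134, -0.0396, 0.1629]
eef_rot: [[0.999, 0.005, 0.032], [-0.032, -0.0, 1.0], [0.005, -1.0, -0.0]]
force: [-0.9, 0.4, -1.0]
opening: 0.0792
```

```bash
python3 plan.py .4343 .0954 .1 -12.9
```

```text
t 9.12 q7 62 pos [ 0.6134 -0.0396  0.1629] jaw 88.2 open 0.0792 F [-0.9  0.4 -1. ]
before-spin [-0.1836  0.0619  0.1293] spin -78.9 after-spin [0.0916 0.0629 0.2047] world [-0.1791  0.135  -0.0629]
```

servo_tool:
  increments: [0,-0.0367,0,0.0259,0,0,-0.0367,0,0.0259,0,0,-0.0367,0,0.0259,0,0,-0.0367,0,0.0259,0,0,-0.0367,0,0.0259,0,0,0,0,0,10,0,0,0,0,10,0,0,0,0,10,0,0,0,0,10,0,0,0,0,10,0,0,0,0,10,0,0,0,0,10]

```text
clock: 10.62
position: [0.4317, 0.0947, 0.1588]
eef_rot: [[0.307, -0.001, 0.952], [-0.952, -0.0, 0.307], [-0.0, -1.0, -0.001]]
force: [0.4, -0.3, -0.3]
opening: 0.0877
```

servo_tool:
  increments: [0,0,0.02,0,10,0,0,0.02,0,10,0,0,0.02,0,10,0,0,0,0,1.1,0,0,0,0,0]

```text
clock: 11.25
position: [0.4322, 0.0953, 0.0998]
eef_rot: [[-0.22, -0.0, 0.976], [-0.976, 0.0, -0.22], [0.0, -1.0, -0.0]]
force: [-0.4, 0.1, 0.1]
opening: 0.0876
```

```bash
python3 plan.py .4343 .0954 .005 -12.9;  python3 - <<'E'
from h import *
i=env.read_camera("side"); u,v=map(int,proj("side",(.5,0.04,.04))); print(u,v)
i=i[v-75:v+75,u-100:u+100]; cv2.imwrite("pics/s3.png",cv2.resize(i[...,::-1],None,fx=4,fy=4,interpolation=cv2.INTER_CUBIC))
E
```

```text
t 11.25 q7 -48 pos [0.4322 0.0953 0.0998] jaw -12.7 open 0.0876 F [-0.4  0.1  0.1]
before-spin [-0.0006  0.0948  0.002 ] spin 0.2 after-spin [-0.0006  0.0948  0.002 ] world [ 0.0021  0.0001 -0.0948]
254 188
```

View pics/s3.png

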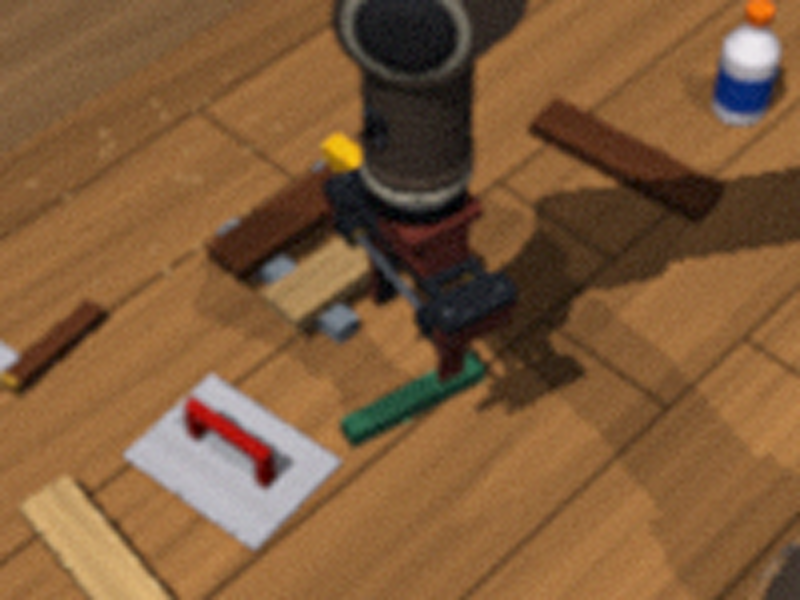

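The gripper straddles the green stick at (410,400), and a yellow end shows on the stack at (340,150). I descend and grip.

servo_tool:
  increments: [0,0,0.03,0.002,0,0,0,0.03,0,0,0,0,0.02,0,0,0,0,0.01,0,0,0,0,0.005,0,0,1,0,0,0,0,1,0,0,0,0,1,0,0,0,0,1,0,0,0,0,1,0,0,0,0,1,0,0,0,0,1,0,0,0,0]

```text
clock: 12.8
position: [0.4343, 0.0946, 0.0046]
eef_rot: [[-0.223, 0.0, 0.975], [-0.975, -0.0, -0.223], [0.0, -1.0, 0.0]]
force: [0.3, -0.4, 0.1]
opening: 0.0217
```

servo_tool:
  increments: [1,0,0,0,0,1,0,0,0,0,1,0,-0.02,0,0,1,0,-0.04,0,0,1,0,-0.04,0,0,1,0,-0.03,0,0,1,0,0,0,0]

```text
clock: 13.68
position: [0.4355, 0.0948, 0.1364]
eef_rot: [[-0.224, 0.004, 0.975], [-0.975, 0.0, -0.224], [-0.001, -1.0, 0.004]]
force: [0.3, -0.8, -1.2]
opening: 0.0216
```

```bash
python3 plan.py .6146 .080 .049 88.2
```

```text
t 13.68 q7 -45 pos [0.4355 0.0948 0.1364] jaw -12.9 open 0.0216 F [ 0.3 -0.8 -1.2]
before-spin [-0.0256  0.0881  0.1775] spin 78.9 after-spin [-0.1795  0.0874  0.0092] world [ 0.1791 -0.0148 -0.0874]
```

servo_tool:
  increments: [1,-0.0052,0,0.0356,0,1,-0.0052,0,0.0356,0,1,-0.0052,0,0.0356,0,1,-0.0052,0,0.0356,0,1,-0.0052,0,0.0356,0,1,0,0,0,-10,1,0,0,0,-10,1,0,0,0,-10,1,0,0,0,-10,1,0,0,0,-10,1,0,0,0,-10,1,0,0,0,-10]

```text
clock: 15.18
position: [0.6127, 0.0802, 0.1326]
eef_rot: [[0.843, -0.002, 0.538], [-0.538, -0.0, 0.843], [-0.002, -1.0, -0.001]]
force: [0.3, -0.5, -0.5]
opening: 0.0218
```

servo_tool:
  increments: [1,0,0,0,-10,1,0,0,0,-10,1,0,0,0,-10,1,0,0.02,0,-1,1,0,0.02,0,0,1,0,0.01,0,0,1,0,0,0,0]

```text
clock: 16.05
position: [0.6129, 0.0803, 0.0833]
eef_rot: [[0.999, -0.002, 0.034], [-0.034, -0.0, 0.999], [-0.002, -1.0, -0.0]]
force: [0.5, -0.2, 0.1]
opening: 0.0219
```

```bash
python3 plan.py .6146 .080 .047 88.2
```

```text
t 16.05 q7 45 pos [0.6129 0.0803 0.0833] jaw 88.1 open 0.0219 F [ 0.5 -0.2  0.1]
before-spin [ 0.0018  0.0363 -0.0002] spin -0.1 after-spin [ 0.0017  0.0363 -0.0002] world [ 0.0017 -0.0003 -0.0363]
```

servo_tool:
  increments: [1,0.0018,0.016,0,0,1,0,0.012,0,0,1,0,0.008,0,0,1,0,0,0,0,1,0,0,0,0,0.4,0,0,0,0,0.4,0,0,0,0,0.4,0,0,0,0,0.4,0,0,0,0,0.4,0,0,0,0]

```text
clock: 17.3
position: [0.6153, 0.0802, 0.0487]
eef_rot: [[0.999, -0.0, 0.033], [-0.033, -0.0, 0.999], [-0.0, -1.0, -0.0]]
force: [-0.1, -0.1, -0.0]
opening: 0.0527
```

servo_tool:
  increments: [0.4,0,-0.03,0,0,0,0,-0.04,0,0,0,0,-0.04,0,0,0,0,-0.03,0,0]

```text
clock: 17.8
position: [0.6156, 0.0804, 0.1905]
eef_rot: [[0.999, 0.001, 0.033], [-0.033, 0.0, 0.999], [0.001, -1.0, 0.0]]
force: [1.0, -0.3, -0.5]
opening: 0.079
```

```bash
python3 plan.py .486 .391 .1 83.7
```

```text
t 17.80 q7 49 pos [0.6156 0.0804 0.1905] jaw 88.1 open 0.0790 F [ 1.  -0.3 -0.5]
before-spin [-0.1399  0.0904  0.3061] spin 4.4 after-spin [-0.1629  0.0905  0.2945] world [-0.1296  0.3106 -0.0905]
```

servo_tool:
  increments: [0,-0.02,0,0.0437,0,0,-0.02,0,0.0437,0,0,-0.02,0,0.0437,0,0,-0.02,0,0.0437,0,0,-0.02,0,0.0437,0,0,-0.02,0,0.0437,0,0,-0.02,0,0.0437,0,0,0,0.03,0,4.4,0,0,0.03,0,0,0,0,0.02,0,0,0,0,0.01,0,0,0,0,0,0,0]

```text
clock: 19.3
position: [0.4856, 0.3904, 0.0984]
eef_rot: [[0.994, -0.001, 0.11], [-0.11, -0.0, 0.994], [-0.001, -1.0, -0.0]]
force: [0.6, 0.4, 0.4]
opening: 0.0879
```

```bash
python3 plan.py .486 .391 .005 83.7;  python3 - <<'E'
from meas import *
img=env.read_camera("top"); np.save("top2.npy",img)
go([("green",.064,(.5,.7,.04,.13),GRN),("yellow",.064,(.5,.72,-.09,0.),YEL)],img,None)
i=rect("top",img,.064,.36,.76,-.1,.5,1300); cv2.imwrite("pics/t2.png",i[...,::-1])
E
```

```text
t 19.30 q7 11 pos [0.4856 0.3904 0.0984] jaw 83.7 open 0.0879 F [0.6 0.4 0.4]
before-spin [0.0004 0.0934 0.0006] spin -0.0 after-spin [0.0003 0.0934 0.0006] world [ 0.0004  0.0006 -0.0934]
green [ 6.104000e-01  8.020000e-02  1.351939e+02  2.023590e+01 -1.548100e+00]
yellow [ 6.09300e-01 -3.90000e-02  1.34498e+02  2.68576e+01 -3.01280e+00]
```

View pics/t2.png

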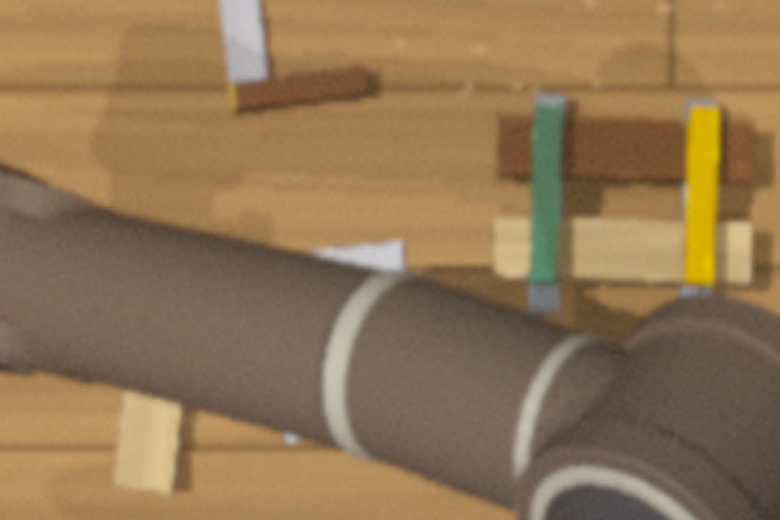

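The sticks sit on the stack over both bearers: green at y = 0.080 and yellow at y = -0.039, x ≈ 0.610, all within tolerance. The forearm hides part of the scene, so I check its height from the side before descending.

```bash
python3 - <<'E'
from h import *
i=env.read_camera("side"); cv2.imwrite("pics/s4.png",i[...,::-1]); print(env.get_state()["qpos"].round(0))
E
```

```text
[ -8.  42. -54.  96.  38.  62.  11.]
```

View pics/s4.png

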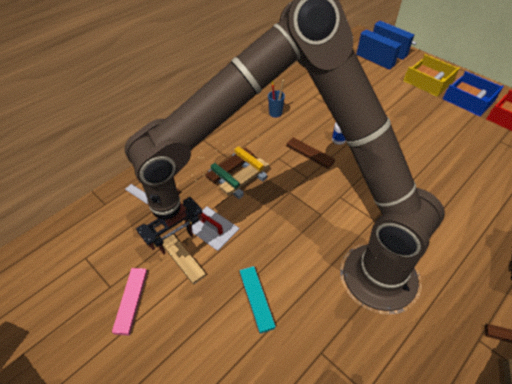

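The elbow is high and the jaws are across the pale board, clear of the plate. I descend and grip.

servo_tool:
  increments: [0,0,0.03,0,0,0,0,0.03,0,0,0,0,0.02,0,0,0,0,0.009,0,0,0,0,0.004,0,0,1,0,0,0,0,1,0,0,0,0,1,0,0,0,0,1,0,0,0,0,1,0,0,0,0,1,0,0,0,0,1,0,0,0,0]

```text
clock: 20.9
position: [0.4857, 0.3905, 0.0058]
eef_rot: [[0.994, 0.0, 0.11], [-0.11, -0.0, 0.994], [0.0, -1.0, -0.0]]
force: [0.5, -0.3, 2.8]
opening: 0.0459
```

servo_tool:
  increments: [1,0,-0.02,0,0,1,0,-0.04,0,0,1,0,-0.04,0,0,1,0,-0.04,0,0,1,0,-0.03,0,0,1,0,0,0,0]

```text
clock: 21.65
position: [0.4861, 0.3919, 0.179]
eef_rot: [[0.994, 0.004, 0.11], [-0.11, 0.003, 0.994], [0.003, -1.0, 0.004]]
force: [0.1, 0.2, -1.0]
opening: 0.0458
```

```bash
python3 plan.py .573 .021 .07 -1.8
```

```text
t 21.65 q7 14 pos [0.4861 0.3919 0.179 ] jaw 83.7 open 0.0458 F [ 0.1  0.2 -1. ]
before-spin [ 0.1267  0.1081 -0.3595] spin 85.5 after-spin [0.368  0.109  0.0985] world [ 0.0869 -0.3709 -0.109 ]
```

servo_tool:
  increments: [1,0.0141,0,-0.04,0,1,0.0141,0,-0.04,0,1,0.0141,0,-0.04,0,1,0.0141,0,-0.04,0,1,0.0141,0,-0.04,0,1,0.0141,0,-0.04,0,1,0.0141,0,-0.04,0,1,0.0141,0,-0.04,0,1,0.0141,0,-0.04,0,1,0,0,0,10,1,0,0,0,10,1,0,0,0,10]

```text
clock: 23.15
position: [0.5714, 0.0185, 0.1746]
eef_rot: [[0.802, -0.002, 0.597], [-0.597, 0.0, 0.802], [-0.002, -1.0, -0.001]]
force: [0.6, -0.2, -1.3]
opening: 0.0455
```

servo_tool:
  increments: [1,0,0,0,10,1,0,0,0,10,1,0,0,0,10,1,0,0,0,10,1,0,0,0,10,1,0,0,0,5.5,1,0,0.02,0,0,1,0,0.03,0,0,1,0,0.02,0,0,1,0,0,0,0]

```text
clock: 24.4
position: [0.5708, 0.0187, 0.1038]
eef_rot: [[-0.031, -0.004, 1.0], [-1.0, 0.0, -0.031], [-0.0, -1.0, -0.004]]
force: [0.2, -0.8, -0.2]
opening: 0.0461
```

```bash
python3 plan.py .573 .021 .070 -1.8;  python3 - <<'E'
from meas import *
img=env.read_camera("top"); 
i=rect("top",img,.12,.45,.75,-.2,.2,1500); cv2.imwrite("pics/t3.png",i[...,::-1])
E
```

```text
t 24.40 q7 -29 pos [0.5708 0.0187 0.1038] jaw -1.8 open 0.0461 F [ 0.2 -0.8 -0.2]
before-spin [-0.0024  0.0338  0.0022] spin 0.0 after-spin [-0.0024  0.0338  0.0021] world [ 0.0022  0.0023 -0.0338]
```

View pics/t3.png

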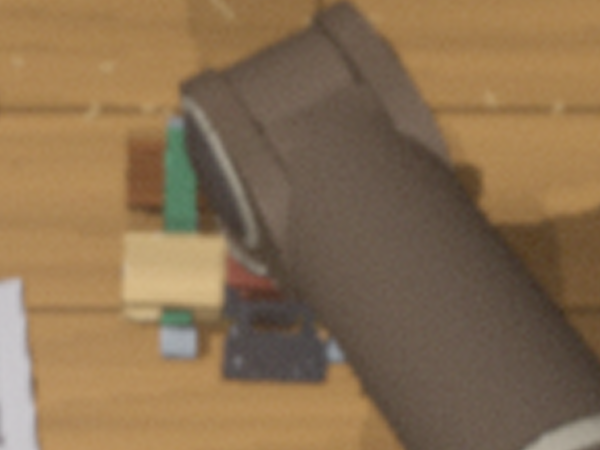

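The held pale board is level and square. Its end is at about y = 0.118 and its centre line at x ≈ 0.571, as wanted apart from about 2 mm, which the move corrects. I lower it and open only partly.

servo_tool:
  increments: [1,-0.0024,0.015,0.0022,0,1,0,0.01,0,0,1,0,0.006,0,0,1,0,0.0025,0,0,1,0,0,0,0,0.3,0,0,0,0,0.3,0,0,0,0,0.3,0,0,0,0,0.3,0,0,0,0]

```text
clock: 25.58
position: [0.5745, 0.0211, 0.0722]
eef_rot: [[-0.032, 0.0, 1.0], [-1.0, -0.0, -0.032], [0.0, -1.0, 0.0]]
force: [0.1, 0.4, 0.2]
opening: 0.0615
```

servo_tool:
  increments: [0.3,0,-0.02,0,0,0.3,0,-0.03,0,0,0,0,-0.04,0,0,0,0,-0.04,0,0,0,0,0,0,0]

```text
clock: 26.2
position: [0.5764, 0.0218, 0.2067]
eef_rot: [[-0.031, 0.007, 0.999], [-1.0, 0.0, -0.031], [-0.0, -1.0, 0.007]]
force: [-0.3, 0.1, -0.3]
opening: 0.0867
```

```bash
python3 plan.py .490 -.262 .1 94.4
```

```text
t 26.20 q7 -24 pos [0.5764 0.0218 0.2067] jaw -1.8 open 0.0867 F [-0.3  0.1 -0.3]
before-spin [ 0.2864  0.1061 -0.0782] spin 83.8 after-spin [0.1079 0.1067 0.2764] world [-0.0864 -0.2838 -0.1067]
```

servo_tool:
  increments: [0,0.0358,0,-0.0098,0,0,0.0358,0,-0.0098,0,0,0.0358,0,-0.0098,0,0,0.0358,0,-0.0098,0,0,0.0358,0,-0.0098,0,0,0.0358,0,-0.0098,0,0,0.0358,0,-0.0098,0,0,0.0358,0,-0.0098,0,0,0,0,0,10,0,0,0,0,10,0,0,0,0,10,0,0,0,0,10]

```text
clock: 27.7
position: [0.4867, -0.2624, 0.202]
eef_rot: [[-0.671, -0.001, 0.742], [-0.742, 0.0, -0.671], [0.0, -1.0, -0.001]]
force: [-0.5, -0.4, 0.0]
opening: 0.0877
```

servo_tool:
  increments: [0,0,0,0,10,0,0,0,0,10,0,0,0,0,10,0,0,0,0,10,0,0,0.03,0,3.8,0,0,0.03,0,0,0,0,0.02,0,0,0,0,0.02,0,0,0,0,0,0,0]

```text
clock: 28.82
position: [0.4858, -0.262, 0.1008]
eef_rot: [[-0.997, -0.003, 0.077], [-0.077, 0.002, -0.997], [0.003, -1.0, -0.002]]
force: [-0.2, -0.8, -0.1]
opening: 0.0879
```

```bash
python3 plan.py .490 -.262 .005 94.4;  python3 - <<'E'
from meas import *
img=env.read_camera("top"); 
go([("pale",.084,(.5,.615,-.12,.16),PALE)],img)
i=rect("top",img,.084,.36,.76,-.42,.18,1300); cv2.imwrite("pics/t4.png",i[...,::-1])
E
```

```text
t 28.82 q7 -72 pos [ 0.4858 -0.262   0.1008] jaw -85.6 open 0.0879 F [-0.2 -0.8 -0.1]
before-spin [-0.0044  0.0957  0.0006] spin 0.0 after-spin [-0.0042  0.0958  0.0004] world [ 0.0042 -0.     -0.0958]
pale [5.704000e-01 2.050000e-02 2.044172e+02 5.491650e+01 8.868310e+01]
```

View pics/t4.png

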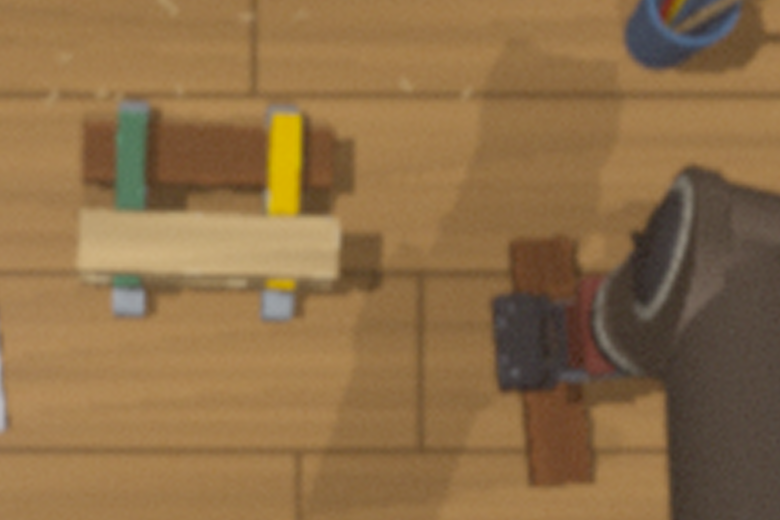

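The pale board lies squarely on the sticks. Its measured width of 55 mm includes the bottom board's edge, so its centre is about (0.574, 0.021). The jaws are across the dark board, so I descend and grip.

servo_tool:
  increments: [0,-0.0042,0.03,0,0,0,0,0.03,0,0,0,0,0.02,0,0,0,0,0.01,0,0,0,0,0.005,0,0,1,0,0,0,0,1,0,0,0,0,1,0,0,0,0,1,0,0,0,0,1,0,0,0,0,1,0,0,0,0,1,0,0,0,0]

```text
clock: 30.38
position: [0.4914, -0.2623, 0.0073]
eef_rot: [[-0.997, 0.0, 0.077], [-0.077, -0.0, -0.997], [-0.0, -1.0, 0.0]]
force: [-1.4, 0.4, 4.7]
opening: 0.0456
```

servo_tool:
  increments: [1,0,-0.02,0,0,1,0,-0.04,0,0,1,0,-0.04,0,0,1,0,-0.04,0,0,1,0,-0.03,0,0,1,0,0,0,0]

```text
clock: 31.12
position: [0.4924, -0.263, 0.179]
eef_rot: [[-0.997, 0.004, 0.076], [-0.076, -0.002, -0.997], [-0.003, -1.0, 0.002]]
force: [0.2, 0.3, -1.9]
opening: 0.0459
```

```bash
python3 plan.py .653 .0185 .07 -1.8
```

```text
t 31.12 q7 -70 pos [ 0.4924 -0.263   0.179 ] jaw -85.6 open 0.0459 F [ 0.2  0.3 -1.9]
before-spin [-0.1813  0.109  -0.2687] spin -83.8 after-spin [-0.2864  0.109   0.1517] world [ 0.1606  0.2815 -0.109 ]
```

servo_tool:
  increments: [1,-0.0227,0,-0.0337,0,1,-0.0227,0,-0.0337,0,1,-0.0227,0,-0.0337,0,1,-0.0227,0,-0.0337,0,1,-0.0227,0,-0.0337,0,1,-0.0227,0,-0.0337,0,1,-0.0227,0,-0.0337,0,1,-0.0227,0,-0.0337,0,1,0,0,0,-10,1,0,0,0,-10,1,0,0,0,-10]

```text
clock: 32.5
position: [0.6508, 0.0204, 0.1746]
eef_rot: [[-0.822, -0.003, 0.57], [-0.57, -0.0, -0.822], [0.003, -1.0, -0.002]]
force: [0.0, -0.7, -1.5]
opening: 0.0456
```

servo_tool:
  increments: [1,0,0,0,-10,1,0,0,0,-10,1,0,0,0,-10,1,0,0,0,-10,1,0,0,0,-10,1,0,0,0,-3.8,1,0,0.02,0,0,1,0,0.03,0,0,1,0,0.02,0,0,1,0,0,0,0]

```text
clock: 33.75
position: [0.6501, 0.0202, 0.1042]
eef_rot: [[-0.032, -0.004, 0.999], [-0.999, -0.0, -0.032], [0.0, -1.0, -0.004]]
force: [-0.9, -0.4, -0.9]
opening: 0.046
```

```bash
python3 plan.py .653 .019 .0715 -1.8;  python3 - <<'E'
from meas import *
img=env.read_camera("top"); 
i=rect("top",img,.12,.45,.75,-.2,.2,1500); cv2.imwrite("pics/t5.png",i[...,::-1])
E
```

```text
t 33.75 q7 -30 pos [0.6501 0.0202 0.1042] jaw -1.8 open 0.0460 F [-0.9 -0.4 -0.9]
before-spin [0.0011 0.0327 0.0031] spin -0.0 after-spin [0.0011 0.0327 0.003 ] world [ 0.0029 -0.0012 -0.0327]
```

View pics/t5.png

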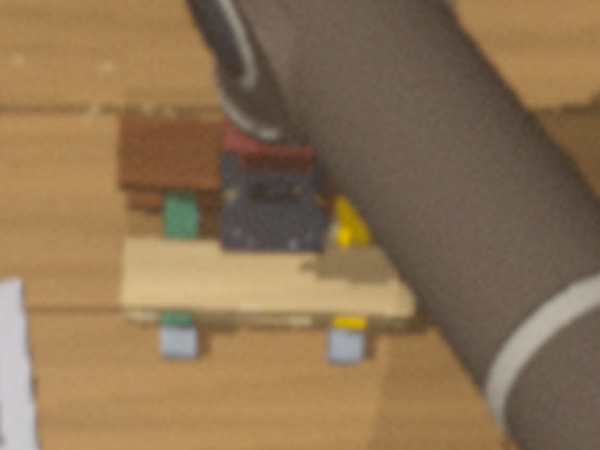

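The dark board is square above its bottom board, with its end at y ≈ 0.120. I lower it and open partly.

servo_tool:
  increments: [1,0.0011,0.015,0.003,0,1,0,0.009,0,0,1,0,0.006,0,0,1,0,0.002,0,0,1,0,0,0,0,0.32,0,0,0,0,0.32,0,0,0,0,0.32,0,0,0,0,0.32,0,0,0,0]

```text
clock: 34.92
position: [0.6547, 0.0192, 0.0753]
eef_rot: [[-0.031, 0.0, 1.0], [-1.0, -0.0, -0.031], [0.0, -1.0, 0.0]]
force: [-0.6, 0.1, -0.1]
opening: 0.0597
```

servo_tool:
  increments: [0.32,0,-0.02,0,0,0.32,0,-0.03,0,0,0,0,-0.04,0,0,0,0,-0.04,0,0,0,0,0,0,0]

```text
clock: 35.55
position: [0.6566, 0.0201, 0.2104]
eef_rot: [[-0.031, 0.007, 0.999], [-1.0, 0.001, -0.031], [-0.001, -1.0, 0.007]]
force: [0.7, -0.5, 0.1]
opening: 0.0856
```

```bash
python3 plan.py .505 .2425 .12 95.4
```

```text
t 35.55 q7 -26 pos [0.6566 0.0201 0.2104] jaw -1.8 open 0.0856 F [ 0.7 -0.5  0.1]
before-spin [-0.2174  0.0894 -0.1591] spin 82.8 after-spin [ 0.13    0.0904 -0.2357] world [-0.1516  0.2224 -0.0904]
```

servo_tool:
  increments: [0,-0.0311,0,-0.0227,0,0,-0.0311,0,-0.0227,0,0,-0.0311,0,-0.0227,0,0,-0.0311,0,-0.0227,0,0,-0.0311,0,-0.0227,0,0,-0.0311,0,-0.0227,0,0,-0.0311,0,-0.0227,0,0,0,0,0,-10,0,0,0,0,-10,0,0,0,0,-10,0,0,0,0,-10,0,0,0,0,-10]

```text
clock: 37.05
position: [0.5024, 0.2416, 0.2052]
eef_rot: [[0.749, -0.0, 0.662], [-0.662, -0.0, 0.749], [0.0, -1.0, -0.0]]
force: [0.6, 0.5, 0.8]
opening: 0.0879
```

servo_tool:
  increments: [0,0,0,0,-10,0,0,0,0,-10,0,0,0,0,-10,0,0,0,0,-10,0,0,0.03,0,-7.2,0,0,0.03,0,0,0,0,0.02,0,0,0,0,0.01,0,0,0,0,0,0,0]

```text
clock: 38.17
position: [0.5026, 0.2419, 0.1151]
eef_rot: [[0.996, -0.0, -0.094], [0.094, -0.0, 0.996], [-0.0, -1.0, -0.0]]
force: [-0.0, 0.0, 0.7]
opening: 0.0878
```

```bash
python3 plan.py .505 .2425 .024 95.4;  python3 - <<'E'
from meas import *
img=env.read_camera("top"); 
go([("pale",.084,(.5,.615,-.12,.16),PALE),("dark",.084,(.61,.72,-.12,.16),DARK)],img)
i=rect("top",img,.05,.38,.73,-.12,.36,1600); cv2.imwrite("pics/t6.png",i[...,::-1])
E
```

```text
t 38.17 q7 29 pos [0.5026 0.2419 0.1151] jaw 95.4 open 0.0878 F [-0.   0.   0.7]
before-spin [0.0025 0.0911 0.0004] spin 0.0 after-spin [0.0025 0.0911 0.0004] world [ 0.0024  0.0006 -0.0911]
pale [5.750000e-01 2.070000e-02 2.022468e+02 4.635310e+01 8.702630e+01]
dark [6.44900e-01 1.98000e-02 1.98826e+02 5.78916e+01 8.81118e+01]
```

View pics/t6.png

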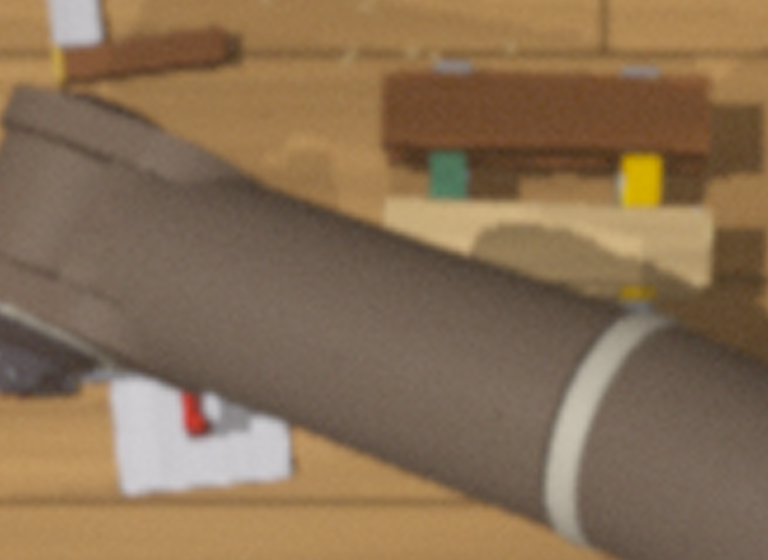

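Both boards lie on the sticks above their own woods, at about (0.575, 0.021) pale and (0.65, 0.020) dark, square to the stack. The gripper is over the red bar, so I descend and grip it.

servo_tool:
  increments: [0,0.0025,0.03,0,0,0,0,0.03,0,0,0,0,0.02,0,0,0,0,0.01,0,0,0,0,0,0,0,1,0,0,0,0,1,0,0,0,0,1,0,0,0,0,1,0,0,0,0,1,0,0,0,0,1,0,0,0,0,1,0,0,0,0]

```text
clock: 39.72
position: [0.5051, 0.242, 0.0251]
eef_rot: [[0.996, -0.0, -0.094], [0.094, -0.0, 0.996], [-0.0, -1.0, -0.0]]
force: [-0.2, -0.2, -0.1]
opening: 0.0214
```

servo_tool:
  increments: [1,0,0,0,0,1,0,0,0,0,1,0,-0.02,0,0,1,0,-0.04,0,0,1,0,-0.05,0,0,1,0,-0.05,0,0,1,0,-0.04,0,0,1,0,0,0,0,1,0,0,0,0]

```text
clock: 40.85
position: [0.5044, 0.2408, 0.2236]
eef_rot: [[0.996, -0.002, -0.094], [0.094, -0.002, 0.996], [-0.002, -1.0, -0.002]]
force: [-0.5, 0.1, -8.9]
opening: 0.0139
```

```bash
python3 plan.py .6125 .020 .109 -1.8
```

```text
t 40.85 q7 35 pos [0.5044 0.2408 0.2236] jaw 95.4 open 0.0139 F [-0.5  0.1 -8.9]
before-spin [ 0.0871  0.1149 -0.2298] spin -82.8 after-spin [-0.2173  0.1146 -0.1149] world [ 0.1081 -0.2208 -0.1146]
```

servo_tool:
  increments: [1,0.0125,0,-0.033,0,1,0.0125,0,-0.033,0,1,0.0125,0,-0.033,0,1,0.0125,0,-0.033,0,1,0.0125,0,-0.033,0,1,0.0125,0,-0.033,0,1,0.0125,0,-0.033,0,1,0,0,0,9,1,0,0,0,9,1,0,0,0,9,1,0,0,0,9,1,0,0,0,9]

```text
clock: 42.35
position: [0.6126, 0.0198, 0.2222]
eef_rot: [[0.767, -0.005, 0.641], [-0.641, -0.0, 0.767], [-0.003, -1.0, -0.003]]
force: [-0.8, -0.0, -7.8]
opening: 0.0138
```

servo_tool:
  increments: [1,0,0,0,9,1,0,0,0,9,1,0,0,0,9,1,0,0,0,9,1,0,0,0,9,1,0,0,0,7.2,1,0,0.02,0,0,1,0,0.03,0,0,1,0,0.02,0,0,1,0,0.01,0,0,1,0,0,0,0,1,0,0,0,0]

```text
clock: 43.85
position: [0.6146, 0.0206, 0.146]
eef_rot: [[-0.031, 0.001, 1.0], [-1.0, 0.0, -0.031], [-0.0, -1.0, 0.001]]
force: [-0.2, 1.0, -8.0]
opening: 0.0141
```

```bash
python3 plan.py .6127 .020 .109 -1.8;  python3 - <<'E'
from meas import *
i=env.read_camera("side"); u,v=map(int,proj("side",(.61,.02,.1))); 
i=i[v-60:v+60,u-80:u+80]; cv2.imwrite("pics/s7.png",cv2.resize(i[...,::-1],None,fx=5,fy=5,interpolation=cv2.INTER_CUBIC))
E
```

```text
t 43.85 q7 -30 pos [0.6146 0.0206 0.146 ] jaw -1.8 open 0.0141 F [-0.2  1.  -8. ]
before-spin [ 0.0006  0.037  -0.002 ] spin 0.0 after-spin [ 0.0006  0.037  -0.0019] world [-0.0019 -0.0006 -0.037 ]
```

View pics/s7.png

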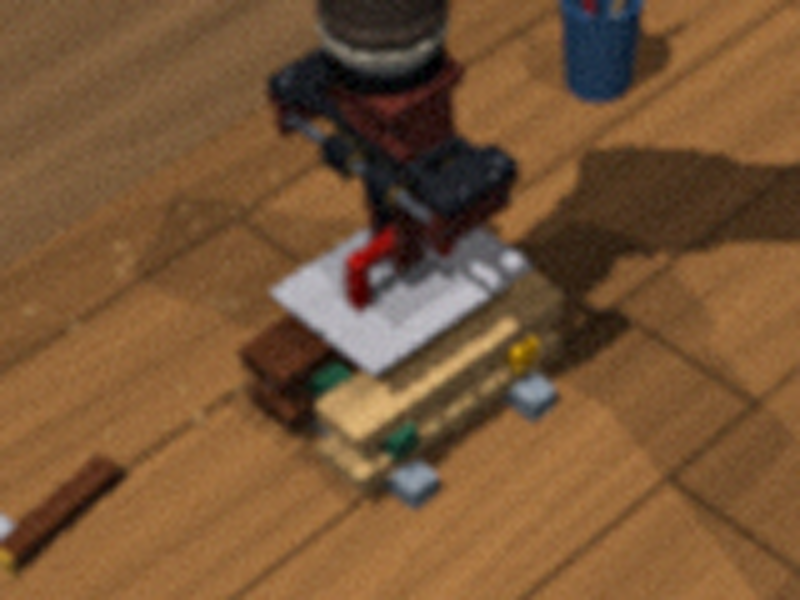

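The plate hangs level above the stack, handle along the boards, and the sticks and boards are in order underneath. I lower it gently.

servo_tool:
  increments: [1,0,0.012,-0.002,0,1,0,0.01,0,0,1,0,0.006,0,0,1,0,0.004,0,0,1,0,0.002,0,0,1,0,0.001,0,0,1,0,0,0,0]

```text
clock: 44.78
position: [0.6121, 0.0204, 0.1103]
eef_rot: [[-0.031, 0.0, 1.0], [-1.0, 0.0, -0.031], [-0.0, -1.0, 0.0]]
force: [0.9, -0.2, -8.1]
opening: 0.0139
```

servo_tool:
  increments: [1,0,0.001,0,0,1,0,0,0,0,0.3,0,0,0,0,0.3,0,0,0,0,0.3,0,0,0,0,0.3,0,0,0,0,0.3,0,0,0,0,0.3,0,0,0,0,0.3,0,0,0,0,0.3,0,0,0,0]

```text
clock: 46.02
position: [0.612, 0.0203, 0.1091]
eef_rot: [[-0.031, -0.0, 1.0], [-1.0, -0.0, -0.031], [0.0, -1.0, -0.0]]
force: [-0.0, -0.4, 0.0]
opening: 0.0614
```

servo_tool:
  increments: [0.3,0,-0.02,0,0,0.3,0,-0.03,0,0,0.3,0,-0.04,0,0,0.3,0,-0.04,0,0,0.3,0.04,0,0,0,0.3,0.05,0,0,0,0.3,0.05,0,0,0,0.3,0.05,0,0,0,0.3,0.05,0,0,0,0.3,0.05,0,0,0,0.3,0.04,0,0,0,0.3,0,0,0,0]

```text
clock: 47.52
position: [0.6005, -0.3141, 0.2398]
eef_rot: [[-0.038, 0.0, 0.999], [-0.999, -0.001, -0.038], [0.001, -1.0, 0.0]]
force: [-0.5, 0.4, -0.5]
opening: 0.0614
```

```bash
python3 - <<'E'
from meas import *
img=env.read_camera("top")
go([("plate",.089,(.5,.72,-.1,.14),PLT),("bar",.134,(.58,.65,-.05,.09),RED)],img)
i=rect("top",img,.089,.5,.75,-.13,.17,2000); cv2.imwrite("pics/t8.png",i[...,::-1])
i=env.read_camera("side"); cv2.imwrite("pics/s8.png",cv2.resize(i[90:270,100:340,::-1],None,fx=3.3,fy=3.3,interpolation=cv2.INTER_CUBIC))
E
```

```text
plate [6.111000e-01 1.920000e-02 1.500428e+02 1.075961e+02 8.829860e+01]
bar [6.07300e-01 1.95000e-02 8.31554e+01 1.27061e+01 8.84926e+01]
```

View pics/t8.png

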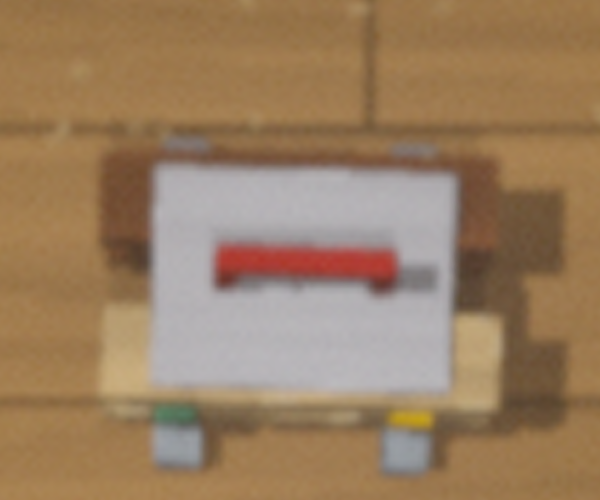

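View pics/s8.png

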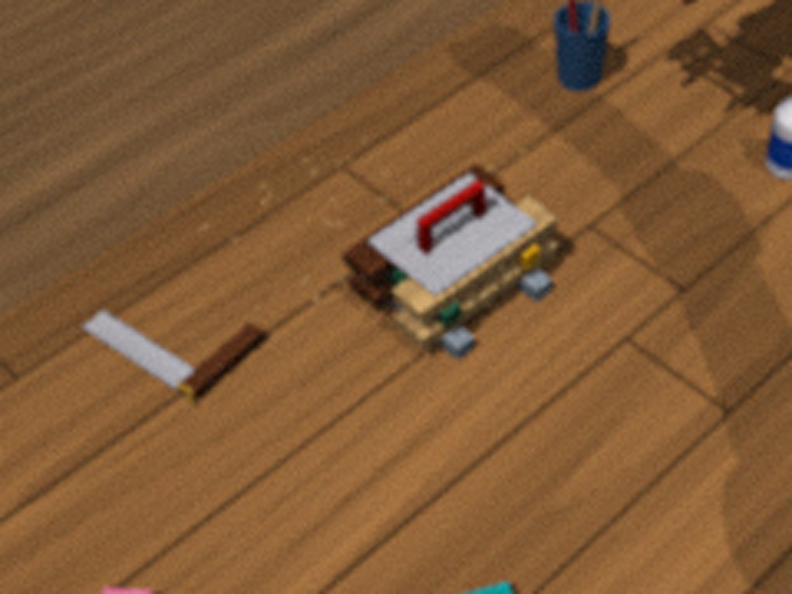

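The stack is complete. In the top crop the plate is at (305,278) with its handle along the boards, and both boards and both sticks are in place. The gripper is clear of everything, so I hand in.

```bash
python3 -c "
from cell import env
print(env.close_job())"
```

```text
the job is handed in; nothing more can be done
None
```

The layer is built and the job was handed in at about 48 s of robot time; the hand-in gives no verdict.

- **Order:** I laid the yellow stick, then the green, then the pale board, the dark board and the plate. I released each part before taking the next.
- **Sticks:** they lie on the bearer lines within about 1–2 mm and 3 mm or less off centre lengthwise. The yellow stick read about 1° off square.
- **Boards:** each lies above the bottom board of its own wood within about 3 mm. My colour masks for the boards sometimes took in side faces, shadow or the arm. Single readings were therefore off: widths came out at 55–58 mm, and the pale board's angle was about 1° off in one picture. I judged those by eye and from the release poses.
- **Plate:** the last top picture puts its centre at about (0.611, 0.019) against a target of (0.613, 0.020), at 88.3° where the stack is at 88.2°. The bar's own reading was 0.607 in x, about 4 mm nearer; I took that as mask bias, and either value is within tolerance. It looked level in the side view, with the handle up.
- **Everything else:** I never touched the glue bottle, the try square or the pink and turquoise boards, and wrist forces stayed under about 10 N. The gripper was clear of everything at hand-in.

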